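# Restock the till on the greenhouse sales bench with a coin roll

### The arm

A 6-joint arm with a two-finger parallel gripper is mounted at the origin on the work surface. World frame = base frame: x ahead of the robot, y to its left, z up, the work surface at z = 0. Lengths are in m, angles in degrees, forces in N, time in s.
With the tool pointing down it reaches from about 0.4 to 0.825 m from the base axis. Payload 7 kg.
Tool frame: the origin (TCP) lies midway between the tips of the shut fingers; the grasp point (between the pads) lies 19 mm behind it; z points along the fingers, y is the line along which they close (so a half turn about z gives the same grasp; the last joint's range is limited). The gripper opens to 88 mm and grips with 3 to 60 N. Pads are 19 mm wide; open, the fingers measure 130 mm over their backs; the gripper's body (78 mm by 193 mm) begins 47 mm behind the grasp point.
Start: joints at [-48.295, 20.546, 0.682, 0, -70.136, -16.507], TCP at [0.287, -0.611, 0.227] pointing down, gripper open.
Joint ranges: [-176.03, 176.03], [-82.01, 121.73], [-58.28, 71.71], [-173.87, 95.51], [-174.79, -0.11], [-173.66, 173.66]. Speed limits (degrees/s): [136.94, 136.94, 172.46, 180, 180, 180].

### API

Orientations are given as [roll, pitch, yaw] about the fixed x, y, z axes, in that order (R = Rz(yaw) Ry(pitch) Rx(roll)).
In Python, from plant import r gives the robot as it stands. The module is installed in compiled form; this text tells all that it offers.
- The arm moves only by the tool play_rows, never from a script. Its argument "rows" is a list of rows, each an object with "slide": the shift along the tool's x, y, z as a fraction of full scale, a list of three; "delta_rot": the turn, a rotation vector about the tool's x, y, z as a fraction of full scale, a list of three; "fingers": the opening, from -1 (shut) to 1 (fully open). In form: [{"slide": [x, y, z], "delta_rot": [rx, ry, rz], "fingers": fingers}, ...]. A call has 1 to 8 rows; each row shifts and turns the commanded pose from where the row before left it, along the tool's axes as they then stand; what a row does not reach is not made up. Full scale, the value 1, is 0.15 m for a shift and 0.08 rad for a turn. A row lasts 1/8 s, in which the tool goes at most 62.5 mm and 10.7 degrees, less where a joint would pass 70% of its speed; a pose out of reach is approached as far as the arm can. A call with a number of a shift or a turn outside -1 to 1 is refused whole. A call with a gripper value outside its range is refused whole. The fingers move at their own pace and stop on an object; "squeeze" is the grip in N (left out, the last holds). Time passes only in rows, so rows that do not move let the fingers close. It gives the time, the measured TCP pose, the force, the opening and the grip force at its end, in the units of the state.
- r.get_state(): the state, without advancing time (a new reading comes with each control period).
- r.capture(name): name is "side" or "top" or "wrist"; returns a dict with "image" (400x640x3 uint8, blue, green, red), "fx", "fy", "cx", "cy" (pixels), "distortion" ([k1, k2, p1, p2, k3] as OpenCV has them; the pictures are not rectified), "R" (3x3) and "t" (3): a world point X has camera coordinates R X + t; the wrist camera has in their place "T_tool_cam" (4x4, takes a point from camera to tool coordinates, whose origin is the TCP and whose axes are the flange's). Camera axes: x right, y down, z forward; pixel columns grow to the right and rows downward; lengths in m; the calibration is good to about 2 mm. A picture is of the moment at which its call begins: read the wrist's pose just before it. There is no depth.
- r.close_job(): hands the job in; it is judged then, once.
The state is a dict: "time_s": time; "joints": joint angles; "qd": joint speeds; "joint_torque": joint torques, N m; "tcp_pos": TCP position; "eef_rot": TCP orientation; "contact_force": force on the tool from outside, world axes, zero at the start; "moment": the same for the moment, N m; "gripper_width": finger opening in m; "gripper_force": force on a finger pad.
Only numpy, scipy, OpenCV 4.12 (cv2) and the standard library are available. Lean on these libraries where they do the work, as an engineer would, in place of code of your own. Each camera call takes 0.05 s, during which the arm holds its last target. There are 200 camera calls.

### The job

A seed tray with two pots is standing in front of the till: first slide it along the bench to the robot's left until it is clear of the drawer's path, so that the drawer will not strike it. Then press the release key on top of the till so that the cash drawer springs out, lay the loose coin roll in the empty coin cup (set it down, do not drop it), and push the drawer home until it latches. Leave everything else where it stands.

Things in the scene. Friction and masses are not known exactly. Their poses are not given: they have to be found in the camera images.
- till: Light grey cash till, black drawer front, fixed on the bench. Origin: bench level under the middle of the SHUT drawer's front face; x into the till (closing direction), y to the robot's left, z up. Housing x 6 to 320, y +-150, z 0 to 92 mm. The open drawer, 296 wide, z 12 to 80, reaches out to x = -140. On its top: the release key at the front, receipt pad (15 high) and card reader farther back.
- drawer (a joint): How far the drawer stands out, m: 0 latched shut, -0.004 hard stop, 0.14 fully out. A spring always pushes it out (3 N shut, 1 N out): once the key is pressed it comes fully out in about 1 s and stays out. Pushing it in takes up to 6 N in the last 25 mm, over the catch; it latches when pushed to 0 or just past (the stop bears 20 N). Let go earlier, it comes out again.
- drawer_face (a point): Middle of the drawer's outer front face, 46 mm above the bench, moving with the drawer: a flat upright black plate 296 wide, 14 thick, 12 to 80 mm above the bench, with a 20 mm key lock (3 mm proud, no obstacle to touch) in the middle. It is pushed along the till's x to shut the drawer.
- release_top (a point): Middle of the top of the release key: black push key, 24 (till x) x 44 mm (till y), at the front left of the till's top: 35 mm behind the shut drawer's face, 85 mm left of the middle, its top 104 mm above the bench (12 above the till's top). Pressed straight down: travel 6 mm, 1.5 N at first, 4.5 N at the bottom; the latch lets go at about 2.5 mm (2.5 N). It springs back.
- cup_empty: The empty coin cup: open, grey plastic, 100 (its x, along the till's x) x 88 x 24 mm tall, walls and floor 3 mm. Three such loose cups stand in a row, 89 mm apart along the till's y, in the drawer right behind its front plate, 28 mm above the bench; hidden while it is shut. Any of the three places can hold the empty one. Origin in the middle of its underside.
- cup_a: A full coin cup, like the empty one but with two coin rolls fixed in it, standing up to 29 mm above its underside. Origin and axes as for the empty cup. It stays where it is in the drawer.
- cup_b: The other full coin cup, the same as cup_a.
- roll: The loose paper-wrapped coin roll, a cylinder 26 mm in diameter and 70 mm long, about 220 g, lying on the bench to the right of the drawer's path, roughly pointing away from the robot. Origin in the middle of its axis (13 mm above what it lies on); its x axis runs along its length. In the cup its axis lies 44 mm above the bench.
- tray: Black plastic seed tray 140 (its x) x 200 (its y) x 45 mm tall, with two empty square black pots fixed in it, 66 mm tall; 0.3 to 0.6 kg. It stands before the shut drawer, length along the till's front. Origin in the middle of its underside. Pushed at a 140 mm end it slides with 1 to 4 N. The bench is free for it from 150 to 380 mm left of the till's middle.
- clay_pot: Empty terracotta flower pot, 110 mm across the rim, 100 mm tall, beside the till on its left, level with its front half. Origin in the middle of its underside. To be left alone.
- label_pot: Aluminium beaker, 80 mm across and 85 mm tall, with plant labels up to 135 mm, beside the till on its right. Origin in the middle of its underside. To be left alone.
- spray: White trigger spray bottle, 76 mm across and 195 mm tall, on the right of the bench. Origin in the middle of its underside. To be left alone.
- trowel: Hand trowel with a wooden handle, 320 mm long, lying on the left of the bench. Origin at the end of its handle; it points away from the till. To be left alone.
- square_pot: Empty black square nursery pot, 90 mm across the top, 80 mm tall, on the right of the bench. Origin in the middle of its underside. To be left alone.
- card_reader: White card reader 105 x 66 x 16 mm lying on the till's top, on the right. Origin in the middle of its underside. To be left alone.
There are look-alikes about, which are no part of the job. Leave any green or pink look-alike of the roll alone.

How it is judged (in metres and radians):
On the way, in this order (a step that is already met when the one before it is completed fails the run):
1. the seed tray has been slid to the left, out of the drawer's path, and stands on the bench; the drawer is still shut (y of tray in the frame of till above 0.205 m and angle between tray's own z axis and vertical below 0.1 rad and height (world z) of tray below 0.01 m and value of joint drawer below 0.01 m), for 0.2 s.
2. the release key has been pressed and the drawer has sprung out (value of joint drawer above 0.125 m), for 0.2 s.
3. the coin roll lies in the empty cup, let go, with the drawer still out (x of roll in the frame of cup_empty between -0.036 and 0.036 m and y of roll in the frame of cup_empty between -0.034 and 0.034 m and z of roll in the frame of cup_empty between 0.008 and 0.024 m and value of joint drawer above 0.1 m and contact force between the fingers and roll below 0.05 N), for 0.2 s.
At the end, for the whole second after the job is handed in: The drawer is latched shut (within 4 mm); the roll lies on the floor of the formerly empty cup (middle within 36 mm along, 34 mm across); all cups are upright in the drawer; the seed tray is upright on the bench, its middle over 205 mm left of the till's middle; roll and tray at rest (value of joint drawer between -0.005 and 0.004 m and linear speed of each of roll, tray below 0.02 m/s and x of roll in the frame of cup_empty between -0.036 and 0.036 m and y of roll in the frame of cup_empty between -0.034 and 0.034 m and z of roll in the frame of cup_empty between 0.008 and 0.024 m and height (world z) of each of cup_empty, cup_a, cup_b below 0.036 m and angle between each of cup_empty, cup_a, cup_b, tray's own z axis and vertical below 0.1 rad and y of tray in the frame of till above 0.205 m and height (world z) of tray below 0.01 m); the robot touches nothing.
It fails at once if the till or its drawer strikes the seed tray (over 3 N) (contact force between till and tray above 3 N).
It fails at once if the seed tray is tipped over (more than 25 degrees) (angle between tray's own z axis and vertical above 0.44 rad).
It fails at once if the coin roll is dropped: falls freely while its middle is more than 110 mm above the bench (height (world z) of roll above 0.11 m and contact force between anything else and roll below 0.01 N).
It fails at once if something else on the bench or the till is moved by more than 30 mm (distance of any of clay_pot, label_pot, spray, trowel, square_pot, card_reader from where it was at the start of the episode above 0.03 m).
It also fails if it takes over 62 s, if anything falls off the work surface, if the arm or the gripper's body presses on something with over 40 N, if the wrist force passes 120 N, or if a joint passes its speed limit or range.

## Working session

There is one attempt and no reset: what is moved stays moved. The work goes in short steps, Python scripts to look and compute and a tool call to move; the robot and the scene stay as the last step left them, time stands still between calls to the robot, and variables do not carry over. Pictures are saved under pics/ and viewed, at most 10 in all, crops included, and the job is handed in when it is done.

Besides the shell and the picture viewer there is one more tool, called by a JSON object that holds its "fn" and its "kwargs". play_rows: Moves the arm, as the interface text tells. Shift numbers are shares of 0.15 m and turn numbers shares of 0.08 rad, none past 1 either way. Its arguments: {"type":"object","properties":{"rows":{"type":"array"},"squeeze":{"type":"number"}},"required":["rows"]}

```bash
mkdir -p pics
cat > h.py <<'E'
import numpy as np, cv2, sys
from scipy.spatial.transform import Rotation as Ro
from plant import r
def ray(c,px):
    K=np.array([[c["fx"],0,c["cx"]],[0,c["fy"],c["cy"]],[0,0,1]])
    u=cv2.undistortPoints(np.array(px,float).reshape(-1,1,2),K,np.array(c["distortion"],float)).reshape(-1,2)
    d=np.c_[u,np.ones(len(u))]
    R=np.array(c["R"]);t=np.array(c["t"])
    return -R.T@t, d@R
def onz(c,px,z):
    o,d=ray(c,px); return o+d*((z-o[2])/d[:,2])[:,None]
def proj(c,X):
    K=np.array([[c["fx"],0,c["cx"]],[0,c["fy"],c["cy"]],[0,0,1]])
    return cv2.projectPoints(np.array(X,float).reshape(-1,1,3),cv2.Rodrigues(np.array(c["R"]))[0],np.array(c["t"],float),K,np.array(c["distortion"],float))[0].reshape(-1,2)
def wrist():
    s=r.get_state(); c=r.capture("wrist")
    Rt=Ro.from_euler("xyz",s["eef_rot"],degrees=True).as_matrix();T=np.array(c["T_tool_cam"])
    Rw=Rt@T[:3,:3]; p=Rt@T[:3,3]+np.array(s["tcp_pos"])
    c["R"]=Rw.T;c["t"]=-Rw.T@p
    return c
E
python3 - <<'E'
from h import *
import pickle
s=r.get_state(); print(s)
Rt=Ro.from_euler("xyz",s["eef_rot"],degrees=True).as_matrix();print(Rt.round(3))
d={}
for n in("top","side"):
    c=r.capture(n); d[n]=c; cv2.imwrite(f"pics/{n}0.png",c["image"]); print(n,-np.array(c["R"]).T@c["t"])
pickle.dump(d,open("c0.pkl","wb"))
E
```

```text
{'time_s': 0.0, 'joints': array([-4.82957805e+01,  2.05922647e+01,  6.33145243e-01, -2.04043677e-02,
       -7.01367879e+01, -1.65084984e+01]), 'qd': array([ 0.0696091 , -0.06854385,  0.05344086, -0.10816197,  0.03351787,
       -0.04452138]), 'joint_torque': array([ 4.85823675e-04, -5.82714200e+01,  2.93064612e+01,  6.99748233e+00,
        6.93586378e-03, -1.56536134e-04]), 'tcp_pos': array([ 0.28713232, -0.61032948,  0.22560767]), 'eef_rot': array([ 1.79902595e+02, -8.86488893e-03, -1.54811220e+02]), 'contact_force': array([-0.26817936,  0.56356887,  0.78417897]), 'moment': array([-0.01593092, -0.05948729, -0.0443457 ]), 'gripper_force': 0.0, 'gripper_width': 0.08777114279721844}
[[-0.905 -0.426 -0.001]
 [-0.426  0.905  0.001]
 [ 0.     0.002 -1.   ]]
top [0.3783381  0.00834774 1.58157449]
side [ 0.436765   -0.98227395  1.14141671]
```

View pics/top0.png

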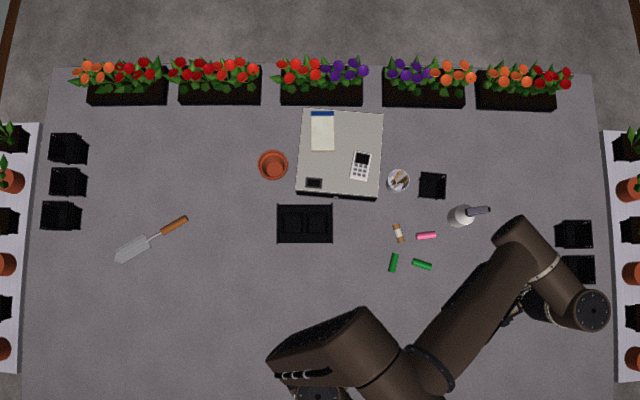

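View pics/side0.png

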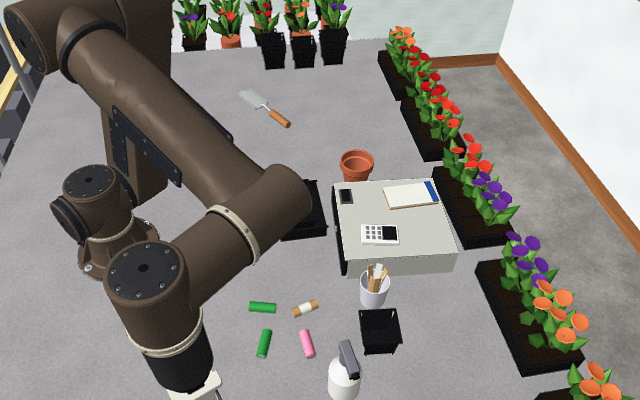

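The top view shows the till (297–383, 108–200), its key at (314,183), the tray (277–333, 204–243) and the tan/white roll at (398,233). The clay pot is at (273,165), the beaker at (398,180) and the trowel at (150,240). The side view shows the roll at (305,309), with the tray partly behind the arm.

Run:
```python
from h import *
import pickle
d=pickle.load(open("c0.pkl","rb")); c=d["top"]; im=c["image"]
cv2.imwrite("pics/crop0.png",cv2.resize(im[100:280,250:450],None,fx=3,fy=3,interpolation=cv2.INTER_CUBIC))
hsv=cv2.cvtColor(im,cv2.COLOR_BGR2HSV)
def big(m,box,n=1):
    x0,y0,x1,y1=box; k=np.zeros(m.shape,np.uint8); k[y0:y1,x0:x1]=m[y0:y1,x0:x1]*255
    cs=cv2.findContours(k,cv2.RETR_EXTERNAL,cv2.CHAIN_APPROX_NONE)[0]
    return max(cs,key=cv2.contourArea)
def rect(ct,z,name):
    P=onz(c,ct.reshape(-1,2),z)[:,:2].astype(np.float32)
    (x,y),(w,h),a=cv2.minAreaRect(P); print(name,"ctr",round(x,4),round(y,4),"size",round(w,3),round(h,3),"ang",round(a,2)); return P
V=hsv[...,2]
print(V[150,300],V[150,280],V[225,340],V[183,314],V[225,300])
m=(V>150)&(hsv[...,1]<60)
ct=big(m,(285,100,395,215)); P=rect(ct,.092,"till top"); print(cv2.boxPoints(cv2.minAreaRect(P)).round(3).tolist())
ct=big(V<70,(300,172,328,190)); rect(ct,.104,"key")
ct=big(V<70,(265,202,345,255));
for z in(.045,.066): rect(ct,z,f"tray{z}")
m=(hsv[...,1]>60)&(hsv[...,0]<25)
x=cv2.morphologyEx(((m|(V>140))*255).astype(np.uint8),cv2.MORPH_CLOSE,np.ones((3,3)))>0
ct=big(x,(385,218,410,248)); rect(ct,.016,"roll")
for nm,b,z in(("clay",(250,140,292,190),.1),("beaker",(384,165,412,198),.085)):
    ct=big((m if nm=="clay" else V>120),b); rect(ct,z,nm)
s=d["side"]; 
# trowel handle
ct=big(m,(155,205,195,245)); rect(ct,.015,"handle")
```

```text
160 119 116 23 20
till top ctr 0.8074 -0.0715 size 0.299 0.311 ang 85.62
[[0.640999972820282, -0.20800000429153442], [0.9509999752044678, -0.23199999332427979], [0.9739999771118164, 0.06499999761581421], [0.6639999747276306, 0.08900000154972076]]
key ctr 0.6853 0.0218 size 0.033 0.053 ang 0.76
tray0.045 ctr 0.5468 0.0541 size 0.143 0.206 ang 1.86
tray0.066 ctr 0.5445 0.0534 size 0.141 0.203 ang 1.86
roll ctr 0.5181 -0.2944 size 0.07 0.025 ang 17.95
clay ctr 0.7525 0.1725 size 0.112 0.108 ang 1.47
beaker ctr 0.6997 -0.2824 size 0.098 0.122 ang 88.61
handle ctr 0.5347 0.5471 size 0.029 0.113 ang 30.14
```

View pics/crop0.png

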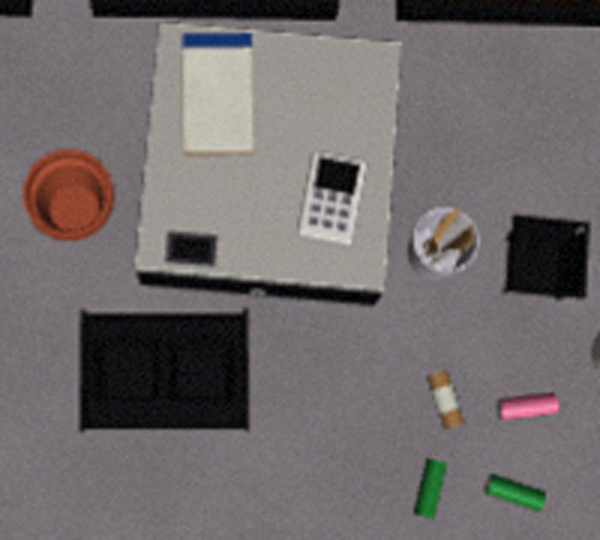

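```bash
cat >> h.py <<'E'
import json
def plan(wps,fing):
    """wps: list of (x,y,z,yaw,n); prints rows from the current pose; rows in tool axes (tool down)"""
    s=r.get_state(); R=Ro.from_euler("xyz",s["eef_rot"],degrees=True); p=np.array(s["tcp_pos"]); rows=[]
    for x,y,z,yaw,n in wps:
        for i in range(n,0,-1):
            T=Ro.from_euler("xyz",[180,0,yaw],degrees=True)
            sl=np.round(R.inv().apply((np.array([x,y,z])-p)/i)/.15,2)
            dr=np.round((R.inv()*T).as_rotvec()/i/.08,2); dr[np.abs(dr)>1]=np.sign(dr[np.abs(dr)>1])
            rows.append({"slide":(sl+0).tolist(),"delta_rot":(dr+0).tolist(),"fingers":fing})
            p=p+R.apply(sl*.15); R=R*Ro.from_rotvec(dr*.08)
    for i in range(0,len(rows),8): print(json.dumps(rows[i:i+8]))
    print("end",p.round(4),R.as_euler("xyz",degrees=True).round(2))
E
python3 - <<'E'
from h import *
plan([(.549,-.115,.2,-88.1,15),(.549,-.115,.018,-88.1,5)],1)
E
```

```text
[{"slide": [-0.2, 0.15, 0.01], "delta_rot": [0.0, 0.0, -0.97], "fingers": 1}, {"slide": [-0.21, 0.13, 0.01], "delta_rot": [0.0, 0.0, -0.97], "fingers": 1}, {"slide": [-0.22, 0.12, 0.01], "delta_rot": [0.0, 0.0, -0.97], "fingers": 1}, {"slide": [-0.23, 0.1, 0.01], "delta_rot": [0.0, 0.0, -0.97], "fingers": 1}, {"slide": [-0.23, 0.08, 0.01], "delta_rot": [0.0, 0.0, -0.97], "fingers": 1}, {"slide": [-0.24, 0.06, 0.01], "delta_rot": [0.0, 0.0, -0.97], "fingers": 1}, {"slide": [-0.25, 0.04, 0.01], "delta_rot": [0.0, 0.0, -0.97], "fingers": 1}, {"slide": [-0.25, 0.03, 0.01], "delta_rot": [0.0, 0.0, -0.97], "fingers": 1}]
[{"slide": [-0.25, 0.01, 0.01], "delta_rot": [0.0, 0.0, -0.97], "fingers": 1}, {"slide": [-0.25, -0.01, 0.01], "delta_rot": [0.0, 0.0, -0.97], "fingers": 1}, {"slide": [-0.25, -0.03, 0.01], "delta_rot": [0.0, 0.0, -0.97], "fingers": 1}, {"slide": [-0.24, -0.05, 0.02], "delta_rot": [0.0, 0.0, -0.97], "fingers": 1}, {"slide": [-0.24, -0.07, 0.01], "delta_rot": [0.0, 0.01, -0.97], "fingers": 1}, {"slide": [-0.23, -0.09, 0.02], "delta_rot": [0.01, 0.0, -0.97], "fingers": 1}, {"slide": [-0.22, -0.11, 0.01], "delta_rot": [0.0, 0.01, -0.97], "fingers": 1}, {"slide": [0.0, 0.0, 0.24], "delta_rot": [0.0, 0.0, 0.0], "fingers": 1}]
[{"slide": [0.0, 0.0, 0.24], "delta_rot": [0.0, 0.0, 0.0], "fingers": 1}, {"slide": [0.0, 0.0, 0.25], "delta_rot": [0.0, 0.0, 0.0], "fingers": 1}, {"slide": [0.0, 0.0, 0.24], "delta_rot": [0.0, 0.0, 0.0], "fingers": 1}, {"slide": [0.0, 0.0, 0.25], "delta_rot": [0.0, 0.0, 0.0], "fingers": 1}]
end [ 0.5491 -0.1153  0.0176] [ 1.7999e+02 -2.0000e-02 -8.8120e+01]
```

{"fn": "play_rows", "kwargs": {"rows": [{"slide": [-0.2,0.15,0.01],"delta_rot": [0.0,0.0,-0.97],"fingers": 0.5},{"slide": [-0.21,0.13,0.01],"delta_rot": [0.0,0.0,-0.97],"fingers": 0.5},{"slide": [-0.22,0.12,0.01],"delta_rot": [0.0,0.0,-0.97],"fingers": 0.5},{"slide": [-0.23,0.1,0.01],"delta_rot": [0.0,0.0,-0.97],"fingers": 0.5},{"slide": [-0.23,0.08,0.01],"delta_rot": [0.0,0.0,-0.97],"fingers": 0.5},{"slide": [-0.24,0.06,0.01],"delta_rot": [0.0,0.0,-0.97],"fingers": 0.5},{"slide": [-0.25,0.04,0.01],"delta_rot": [0.0,0.0,-0.97],"fingers": 0.5},{"slide": [-0.25,0.03,0.01],"delta_rot": [0.0,0.0,-0.97],"fingers": 0.5}]}}

```text
time_s: 1.1
tcp_pos: [0.4281, -0.3454, 0.2142]
eef_rot: [180.0, 0.0, -119.1]
contact_force: [0.5, -0.8, 0.2]
gripper_width: 0.0659
gripper_force: 0.0
```

{"fn": "play_rows", "kwargs": {"rows": [{"slide": [-0.25,0.01,0.01],"delta_rot": [0.0,0.0,-0.97],"fingers": 0.5},{"slide": [-0.25,-0.01,0.01],"delta_rot": [0.0,0.0,-0.97],"fingers": 0.5},{"slide": [-0.25,-0.03,0.01],"delta_rot": [0.0,0.0,-0.97],"fingers": 0.5},{"slide": [-0.24,-0.05,0.02],"delta_rot": [0.0,0.0,-0.97],"fingers": 0.5},{"slide": [-0.24,-0.05,0.01],"delta_rot": [0.0,0.0,-0.97],"fingers": 0.5},{"slide": [-0.23,-0.06,0.02],"delta_rot": [0.0,0.0,-0.97],"fingers": 0.5},{"slide": [-0.22,-0.08,0.01],"delta_rot": [0.0,0.0,-0.97],"fingers": 0.5},{"slide": [0.0,0.0,0.0],"delta_rot": [0.0,0.0,0.0],"fingers": 0.5}]}}

```text
time_s: 2.1
tcp_pos: [0.5378, -0.1124, 0.2005]
eef_rot: [180.0, 0.0, -87.9]
contact_force: [-1.2, -0.5, -0.5]
gripper_width: 0.0658
gripper_force: 0.0
```

{"fn": "play_rows", "kwargs": {"rows": [{"slide": [0,0,0.24],"delta_rot": [0,0,0],"fingers": 0.5},{"slide": [0,0,0.24],"delta_rot": [0,0,0],"fingers": 0.5},{"slide": [0,0,0.24],"delta_rot": [0,0,0],"fingers": 0.5},{"slide": [0,0,0.24],"delta_rot": [0,0,0],"fingers": 0.5},{"slide": [0,0,0.21],"delta_rot": [0,0,0],"fingers": 0.5},{"slide": [-0.15,0,0],"delta_rot": [0,0,0],"fingers": 0.5},{"slide": [-0.1,0,0],"delta_rot": [0,0,0],"fingers": 0.5},{"slide": [-0.08,0,0],"delta_rot": [0,0,0],"fingers": 0.5}]}}

```text
time_s: 3.1
tcp_pos: [0.5359, -0.0643, 0.026]
eef_rot: [-180.0, 0.0, -88.1]
contact_force: [-0.9, 0.9, 0.5]
gripper_width: 0.0657
gripper_force: 0.0
```

{"fn": "play_rows", "kwargs": {"rows": [{"slide": [-0.08,0,0],"delta_rot": [0,0,0],"fingers": 0.5},{"slide": [-0.08,0,0],"delta_rot": [0,0,0],"fingers": 0.5},{"slide": [-0.08,0,0],"delta_rot": [0,0,0],"fingers": 0.5},{"slide": [-0.08,0,0],"delta_rot": [0,0,0],"fingers": 0.5},{"slide": [-0.08,0,0],"delta_rot": [0,0,0],"fingers": 0.5},{"slide": [-0.08,0,0],"delta_rot": [0,0,0],"fingers": 0.5},{"slide": [-0.08,0,0],"delta_rot": [0,0,0],"fingers": 0.5},{"slide": [-0.08,0,0],"delta_rot": [0,0,0],"fingers": 0.5}]}}

```text
time_s: 4.1
tcp_pos: [0.5324, 0.032, 0.0255]
eef_rot: [180.0, -0.0, -88.1]
contact_force: [0.3, -3.0, 2.1]
gripper_width: 0.0654
gripper_force: 1.3
```

{"fn": "play_rows", "kwargs": {"rows": [{"slide": [-0.08,0,0],"delta_rot": [0,0,0],"fingers": 0.5},{"slide": [-0.08,0,0],"delta_rot": [0,0,0],"fingers": 0.5},{"slide": [-0.08,0,0],"delta_rot": [0,0,0],"fingers": 0.5},{"slide": [-0.08,0,0],"delta_rot": [0,0,0],"fingers": 0.5},{"slide": [-0.08,0,0],"delta_rot": [0,0,0],"fingers": 0.5},{"slide": [-0.08,0,0],"delta_rot": [0,0,0],"fingers": 0.5},{"slide": [-0.03,0,0],"delta_rot": [0,0,0],"fingers": 0.5},{"slide": [0.1,0,0],"delta_rot": [0,0,0],"fingers": 0.5}]}}

```text
time_s: 5.1
tcp_pos: [0.5307, 0.0935, 0.0255]
eef_rot: [-180.0, 0.0, -88.0]
contact_force: [-0.1, -0.7, -0.4]
gripper_width: 0.0656
gripper_force: 0.0
```

{"fn": "play_rows", "kwargs": {"rows": [{"slide": [0.15,0,0],"delta_rot": [0,0,0],"fingers": -1},{"slide": [0,0,-0.3],"delta_rot": [0,0,0],"fingers": -1},{"slide": [0,0,-0.4],"delta_rot": [0,0,0],"fingers": -1},{"slide": [0,0,-0.3],"delta_rot": [0,0,0],"fingers": -1},{"slide": [0,0,0],"delta_rot": [0,0,0],"fingers": -1}]}}

```text
time_s: 5.72
tcp_pos: [0.5333, 0.0702, 0.1796]
eef_rot: [-179.6, 0.2, -88.1]
contact_force: [-0.4, -0.0, -0.9]
gripper_width: 0.0212
gripper_force: 0.0
```

Run:
```python
from h import *
s=r.get_state(); print(s["time_s"],s["tcp_pos"],s["contact_force"])
c=r.capture("top"); im=c["image"]; cv2.imwrite("pics/t1.png",cv2.resize(im[100:280,220:440],None,fx=3,fy=3))
V=im.max(2); k=np.zeros(V.shape,np.uint8); k[202:260,200:300]=(V[202:260,200:300]<70)*255
ct=max(cv2.findContours(k,cv2.RETR_EXTERNAL,cv2.CHAIN_APPROX_NONE)[0],key=cv2.contourArea)
P=onz(c,ct.reshape(-1,2),.045)[:,:2].astype(np.float32); q=cv2.minAreaRect(P); print(q)
O=np.array([.645,-.059]);a=np.radians(-4.4);ex=np.array([np.cos(a),np.sin(a)]);ey=np.array([-ex[1],ex[0]])
print("till xy",(np.array(q[0])-O)@ex,(np.array(q[0])-O)@ey)
plan([(.686,.023,.16,-88.1,6),(.686,.023,.115,-88.1,2)],-1)
```

```text
5.725 [0.53334185 0.07019878 0.1795875 ] [-0.39413502 -0.02418518 -0.85569849]
((0.5167468190193176, 0.25437015295028687), (0.20851606130599976, 0.36386242508888245), 1.1651524305343628)
till xy -0.15191664065694518 0.3026071140658435
[{"slide": [0.06, -0.17, 0.02], "delta_rot": [-0.01, 0.0, 0.0], "fingers": -1}, {"slide": [0.06, -0.17, 0.02], "delta_rot": [-0.01, 0.01, 0.0], "fingers": -1}, {"slide": [0.06, -0.17, 0.02], "delta_rot": [-0.01, 0.0, 0.0], "fingers": -1}, {"slide": [0.06, -0.17, 0.02], "delta_rot": [0.0, 0.01, 0.0], "fingers": -1}, {"slide": [0.05, -0.17, 0.02], "delta_rot": [-0.01, 0.0, -0.01], "fingers": -1}, {"slide": [0.06, -0.17, 0.02], "delta_rot": [0.0, 0.01, 0.0], "fingers": -1}, {"slide": [0.0, 0.0, 0.15], "delta_rot": [0.0, 0.0, 0.0], "fingers": -1}, {"slide": [0.0, 0.0, 0.15], "delta_rot": [0.0, 0.0, 0.0], "fingers": -1}]
end [0.6865 0.0224 0.1144] [-1.7999e+02 -2.0000e-02 -8.8110e+01]
```

View pics/t1.png

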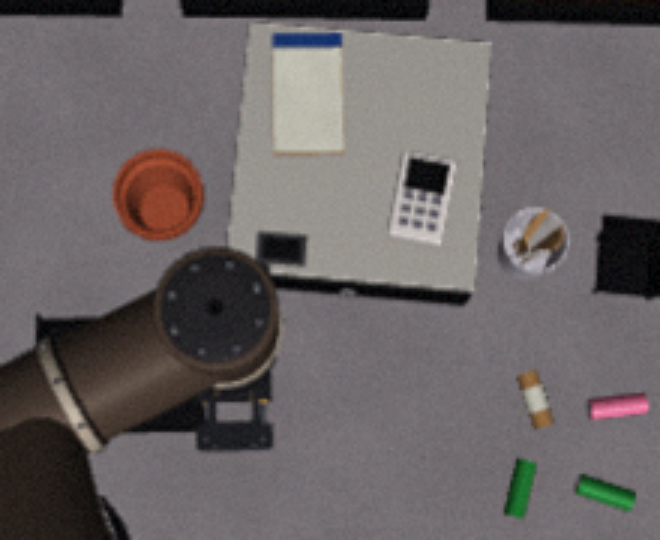

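The tray's left edge moved 277→233 px (about 160 mm), so its middle is at till y≈0.264 and it is level. The wrist covers part of it. The key is clear of the arm, so I'll press it next.

{"fn": "play_rows", "kwargs": {"rows": [{"slide": [0.06,-0.17,0.02],"delta_rot": [-0.01,0.0,0.0],"fingers": -1},{"slide": [0.06,-0.17,0.02],"delta_rot": [-0.01,0.01,0.0],"fingers": -1},{"slide": [0.06,-0.17,0.02],"delta_rot": [-0.01,0.0,0.0],"fingers": -1},{"slide": [0.06,-0.17,0.02],"delta_rot": [0.0,0.01,0.0],"fingers": -1},{"slide": [0.05,-0.17,0.02],"delta_rot": [-0.01,0.0,-0.01],"fingers": -1},{"slide": [0.06,-0.17,0.02],"delta_rot": [0.0,0.01,0.0],"fingers": -1},{"slide": [0.0,0.0,0.15],"delta_rot": [0.0,0.0,0.0],"fingers": -1},{"slide": [0.0,0.0,0.15],"delta_rot": [0.0,0.0,0.0],"fingers": -1}]}}

```text
time_s: 6.78
tcp_pos: [0.6849, 0.0216, 0.1094]
eef_rot: [179.7, -0.1, -88.1]
contact_force: [-0.3, -0.5, -0.8]
gripper_width: 0.0003
gripper_force: 0.0
```

{"fn": "play_rows", "kwargs": {"rows": [{"slide": [0,0,0.06],"delta_rot": [0,0,0],"fingers": -1},{"slide": [0,0,0.02],"delta_rot": [0,0,0],"fingers": -1},{"slide": [0,0,0.02],"delta_rot": [0,0,0],"fingers": -1},{"slide": [0,0,0.01],"delta_rot": [0,0,0],"fingers": -1}]}}

```text
time_s: 7.28
tcp_pos: [0.6858, 0.0223, 0.0981]
eef_rot: [179.9, -0.2, -88.0]
contact_force: [-8.5, -0.7, 18.1]
gripper_width: 0.0005
gripper_force: 8.8
```

{"fn": "play_rows", "kwargs": {"rows": [{"slide": [0,0,-0.2],"delta_rot": [0,0,0],"fingers": -1},{"slide": [0.1,0.2,-0.3],"delta_rot": [0,0,1],"fingers": 0.5},{"slide": [0.2,0.2,-0.2],"delta_rot": [0,0,1],"fingers": 0.5},{"slide": [0.3,0.2,0],"delta_rot": [0,0,1],"fingers": 0.5},{"slide": [0.3,0.2,0],"delta_rot": [0,0,1],"fingers": 0.5},{"slide": [0.3,0,0],"delta_rot": [0,0,1],"fingers": 0.5},{"slide": [0.3,0,0],"delta_rot": [0,0,1],"fingers": 0.5},{"slide": [0,0,0],"delta_rot": [0,0,0],"fingers": 0.5}]}}

```text
time_s: 8.28
tcp_pos: [0.5216, -0.1877, 0.2027]
eef_rot: [180.0, -0.2, -115.8]
contact_force: [0.3, 0.2, 0.2]
gripper_width: 0.0635
gripper_force: 0.0
```

Run:
```python
from h import *
s=r.get_state(); print(s["time_s"],s["tcp_pos"],s["eef_rot"])
c=r.capture("top"); im=c["image"]; w=wrist()
import pickle; pickle.dump((c,w),open("c2.pkl","wb"))
a=cv2.resize(im[100:280,220:440],None,fx=2.2,fy=2.2); b=cv2.resize(w["image"],None,fx=.5,fy=.5)
o=np.zeros((600,490,3),np.uint8); o[:a.shape[0],:a.shape[1]]=a; o[398:598,:320]=b; cv2.imwrite("pics/t2.png",o)
plan([(.518,-.294,.1,-162,12)],.5)
```

```text
8.275 [ 0.52160831 -0.18771317  0.20270062] [ 1.79999832e+02 -1.54532056e-01 -1.15786980e+02]
[{"slide": [0.06, -0.02, 0.06], "delta_rot": [0.0, 0.0, 0.84], "fingers": 0.5}, {"slide": [0.05, -0.03, 0.06], "delta_rot": [0.0, 0.0, 0.84], "fingers": 0.5}, {"slide": [0.05, -0.03, 0.06], "delta_rot": [0.0, 0.0, 0.84], "fingers": 0.5}, {"slide": [0.05, -0.03, 0.06], "delta_rot": [0.0, 0.0, 0.84], "fingers": 0.5}, {"slide": [0.05, -0.04, 0.06], "delta_rot": [0.0, 0.0, 0.85], "fingers": 0.5}, {"slide": [0.04, -0.04, 0.06], "delta_rot": [0.0, 0.0, 0.84], "fingers": 0.5}, {"slide": [0.04, -0.04, 0.05], "delta_rot": [0.0, 0.0, 0.85], "fingers": 0.5}, {"slide": [0.04, -0.05, 0.06], "delta_rot": [0.0, -0.01, 0.84], "fingers": 0.5}]
[{"slide": [0.03, -0.05, 0.05], "delta_rot": [0.0, 0.0, 0.85], "fingers": 0.5}, {"slide": [0.03, -0.05, 0.05], "delta_rot": [-0.01, -0.01, 0.84], "fingers": 0.5}, {"slide": [0.03, -0.05, 0.06], "delta_rot": [0.0, 0.0, 0.85], "fingers": 0.5}, {"slide": [0.03, -0.06, 0.05], "delta_rot": [-0.01, -0.01, 0.84], "fingers": 0.5}]
end [ 0.5177 -0.2941  0.1007] [ 1.7999e+02  1.0000e-02 -1.6198e+02]
```

View pics/t2.png

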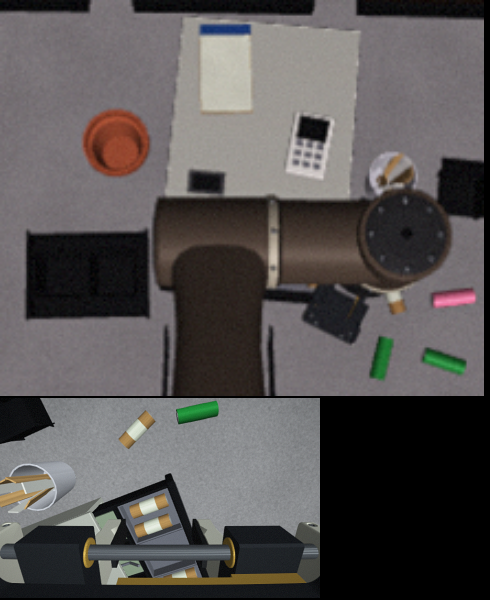

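The drawer is out. The wrist view (lower panel) shows full cups at (150,512) and (185,573) with the grey empty one between them at about (165,545), so the middle cup is the empty one. The roll is at (137,429) in that panel, and the tray stands clear on the left.

Run:
```python
from h import *
import pickle
c,w=pickle.load(open("c2.pkl","rb"))
def rect(c,k,z,box):
    x0,y0,x1,y1=box; m=np.zeros(k.shape,np.uint8); m[y0:y1,x0:x1]=k[y0:y1,x0:x1]*255
    m=cv2.morphologyEx(m,cv2.MORPH_CLOSE,np.ones((9,9)) if z<.02 else np.ones((3,3)))
    ct=max(cv2.findContours(m,cv2.RETR_EXTERNAL,cv2.CHAIN_APPROX_NONE)[0],key=cv2.contourArea)
    q=cv2.minAreaRect(onz(c,ct.reshape(-1,2),z)[:,:2].astype(np.float32)); print(q); return np.array(q[0])
t=rect(c,c["image"].max(2)<60,.045,(225,200,288,255))
O=np.array([.645,-.059]);a=np.radians(-4.4);ex=np.array([np.cos(a),np.sin(a)]);ey=np.array([-ex[1],ex[0]])
print("tray till",(t-O)@ex,(t-O)@ey)
h=cv2.cvtColor(w["image"],cv2.COLOR_BGR2HSV)
m=((h[...,1]>60)&(h[...,0]<25))|(h[...,2]>170)
rect(w,m,.016,(225,15,325,105))
```

```text
((0.5390945076942444, 0.2178368866443634), (0.14677384495735168, 0.20315802097320557), 1.8601479530334473)
tray till -0.1268320194724104 0.2678960133037046
((0.51554274559021, -0.29186564683914185), (0.07209691405296326, 0.025506362318992615), 17.830617904663086)
```

{"fn": "play_rows", "kwargs": {"rows": [{"slide": [0.06,-0.02,0.06],"delta_rot": [0.0,0.0,0.84],"fingers": 0.1},{"slide": [0.05,-0.03,0.06],"delta_rot": [0.0,0.0,0.84],"fingers": 0.1},{"slide": [0.05,-0.03,0.06],"delta_rot": [0.0,0.0,0.84],"fingers": 0.1},{"slide": [0.05,-0.03,0.06],"delta_rot": [0.0,0.0,0.84],"fingers": 0.1},{"slide": [0.05,-0.04,0.06],"delta_rot": [0.0,0.0,0.85],"fingers": 0.1},{"slide": [0.04,-0.04,0.06],"delta_rot": [0.0,0.0,0.84],"fingers": 0.1},{"slide": [0.04,-0.04,0.05],"delta_rot": [0.0,0.0,0.85],"fingers": 0.1},{"slide": [0.04,-0.05,0.06],"delta_rot": [0.0,0,0.84],"fingers": 0.1}]}}

```text
time_s: 9.38
tcp_pos: [0.5199, -0.2568, 0.1315]
eef_rot: [-179.9, -0.2, -146.5]
contact_force: [-0.0, 0.2, 0.7]
gripper_width: 0.0486
gripper_force: 0.0
```

{"fn": "play_rows", "kwargs": {"rows": [{"slide": [0.03,-0.05,0.05],"delta_rot": [0.0,0.0,0.85],"fingers": 0.1},{"slide": [0.03,-0.05,0.05],"delta_rot": [0,0,0.84],"fingers": 0.1},{"slide": [0.03,-0.05,0.06],"delta_rot": [0.0,0.0,0.85],"fingers": 0.1},{"slide": [0.03,-0.05,0.05],"delta_rot": [0,0,0.84],"fingers": 0.1},{"slide": [0,0,0.2],"delta_rot": [0,0,0],"fingers": 0.1},{"slide": [0,0,0.2],"delta_rot": [0,0,0],"fingers": 0.1},{"slide": [0,0,0.1],"delta_rot": [0,0,0],"fingers": 0.1},{"slide": [0,0,0],"delta_rot": [0,0,0],"fingers": 0.1}]}}

```text
time_s: 10.38
tcp_pos: [0.5164, -0.2921, 0.0244]
eef_rot: [-180.0, -0.3, -161.9]
contact_force: [0.2, -0.5, -0.1]
gripper_width: 0.0481
gripper_force: 0.0
```

Now down about 18 mm and close.

{"fn": "play_rows", "kwargs": {"rows": [{"slide": [0,0,0.06],"delta_rot": [0,0,0],"fingers": 0.1},{"slide": [0,0,0.06],"delta_rot": [0,0,0],"fingers": 0.1},{"slide": [0,0,0],"delta_rot": [0,0,0],"fingers": -1},{"slide": [0,0,0],"delta_rot": [0,0,0],"fingers": -1},{"slide": [0,0,0],"delta_rot": [0,0,0],"fingers": -1},{"slide": [0,0,0],"delta_rot": [0,0,0],"fingers": -1}], "squeeze": 20}}

```text
time_s: 11.12
tcp_pos: [0.5166, -0.2929, 0.0075]
eef_rot: [-179.9, -0.2, -162.0]
contact_force: [0.1, -0.6, 0.6]
gripper_width: 0.0258
gripper_force: 20.0
```

Run:
```python
from h import *
plan([(.517,-.293,.2,-162,6),(.60,-.055,.2,-175.6,10)],-1)
```

```text
[{"slide": [0.0, 0.0, -0.21], "delta_rot": [0.0, -0.01, 0.0], "fingers": -1}, {"slide": [0.0, 0.0, -0.21], "delta_rot": [0.0, -0.01, 0.0], "fingers": -1}, {"slide": [0.0, 0.0, -0.22], "delta_rot": [-0.01, -0.01, 0.0], "fingers": -1}, {"slide": [0.0, 0.0, -0.21], "delta_rot": [0.0, 0.0, 0.0], "fingers": -1}, {"slide": [0.0, 0.0, -0.22], "delta_rot": [-0.01, -0.01, 0.01], "fingers": -1}, {"slide": [0.0, 0.0, -0.21], "delta_rot": [0.0, 0.0, 0.0], "fingers": -1}, {"slide": [-0.1, 0.13, 0.0], "delta_rot": [0.0, 0.0, 0.3], "fingers": -1}, {"slide": [-0.1, 0.14, 0.0], "delta_rot": [0.0, 0.0, 0.3], "fingers": -1}]
[{"slide": [-0.1, 0.14, 0.0], "delta_rot": [0.0, 0.0, 0.3], "fingers": -1}, {"slide": [-0.09, 0.14, 0.0], "delta_rot": [0.0, 0.0, 0.3], "fingers": -1}, {"slide": [-0.09, 0.14, 0.0], "delta_rot": [0.0, 0.0, 0.29], "fingers": -1}, {"slide": [-0.08, 0.14, 0.0], "delta_rot": [0.0, 0.0, 0.3], "fingers": -1}, {"slide": [-0.08, 0.15, 0.0], "delta_rot": [0.0, 0.0, 0.29], "fingers": -1}, {"slide": [-0.08, 0.15, 0.0], "delta_rot": [0.0, 0.0, 0.3], "fingers": -1}, {"slide": [-0.07, 0.15, 0.0], "delta_rot": [0.0, 0.0, 0.29], "fingers": -1}, {"slide": [-0.08, 0.15, 0.0], "delta_rot": [0.0, 0.0, 0.3], "fingers": -1}]
end [ 0.6006 -0.0553  0.1995] [-179.99    0.   -175.61]
```

{"fn": "play_rows", "kwargs": {"rows": [{"slide": [0.0,0.0,-0.21],"delta_rot": [0.0,0,0.0],"fingers": -1},{"slide": [0.0,0.0,-0.21],"delta_rot": [0.0,-0.01,0.0],"fingers": -1},{"slide": [0.0,0.0,-0.22],"delta_rot": [0,-0.01,0.0],"fingers": -1},{"slide": [0.0,0.0,-0.21],"delta_rot": [0.0,0.0,0.0],"fingers": -1},{"slide": [0.0,0.0,-0.22],"delta_rot": [0,0,0],"fingers": -1},{"slide": [0.0,0.0,-0.21],"delta_rot": [0.0,0.0,0.0],"fingers": -1},{"slide": [-0.1,0.13,0.0],"delta_rot": [0.0,0.0,0.3],"fingers": -1},{"slide": [-0.1,0.14,0.0],"delta_rot": [0.0,0.0,0.3],"fingers": -1}]}}

```text
time_s: 12.12
tcp_pos: [0.5331, -0.2442, 0.1992]
eef_rot: [-179.9, -0.1, -164.8]
contact_force: [0.5, -0.6, -2.5]
gripper_width: 0.0253
gripper_force: 20.0
```

{"fn": "play_rows", "kwargs": {"rows": [{"slide": [-0.1,0.14,0.0],"delta_rot": [0.0,0.0,0.3],"fingers": -1},{"slide": [-0.09,0.14,0.0],"delta_rot": [0.0,0.0,0.3],"fingers": -1},{"slide": [-0.09,0.14,0.0],"delta_rot": [0.0,0.0,0.29],"fingers": -1},{"slide": [-0.08,0.14,0.0],"delta_rot": [0.0,0.0,0.3],"fingers": -1},{"slide": [-0.08,0.15,0.0],"delta_rot": [0.0,0.0,0.29],"fingers": -1},{"slide": [-0.08,0.15,0.0],"delta_rot": [0.0,0.0,0.3],"fingers": -1},{"slide": [-0.07,0.15,0.0],"delta_rot": [0.0,0.0,0.29],"fingers": -1},{"slide": [-0.08,0.15,0.0],"delta_rot": [0.0,0.0,0.3],"fingers": -1}]}}

```text
time_s: 13.12
tcp_pos: [0.6001, -0.0542, 0.1981]
eef_rot: [-179.9, -0.2, -175.6]
contact_force: [0.5, -0.2, -2.6]
gripper_width: 0.0254
gripper_force: 20.0
```

Run:
```python
from h import *
import pickle
w=wrist(); s=r.get_state(); print(s["time_s"],s["tcp_pos"],s["eef_rot"],s["gripper_width"],s["gripper_force"])
pickle.dump(w,open("c3.pkl","wb")); cv2.imwrite("pics/w3.png",w["image"])
```

```text
13.175 [ 0.60144924 -0.0520037   0.19801613] [-1.79932474e+02 -9.98346070e-02 -1.75625801e+02] 0.025450184233372083 19.99843865633011
```

View pics/w3.png

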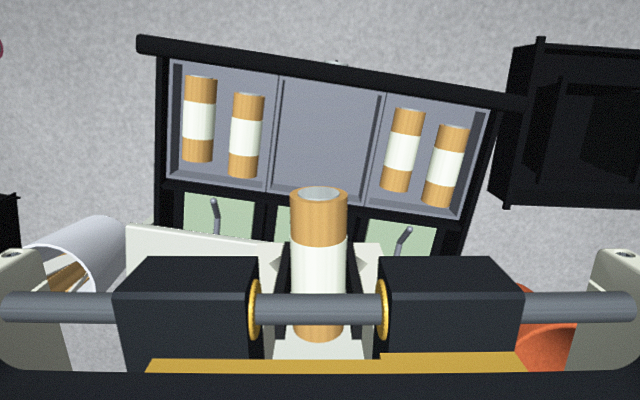

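The view shows the empty cup in the middle, with rim corners around (280,76), (384,93), (370,207) and (272,190), and full cups on either side. The held roll is at (318,260). The tool is turned about 9° from the drawer, which I'll correct.

Run:
```python
from h import *
import pickle
w=pickle.load(open("c3.pkl","rb"))
P=onz(w,[(280,76),(384,93),(370,207),(272,190)],.052)[:,:2]; print(P.round(4),P.mean(0).round(4))
print(np.linalg.norm(np.roll(P,-1,0)-P,axis=1).round(3))
F=onz(w,[(138,42),(525,103)],.08)[:,:2]; print("plate top outer",F.round(4),F.mean(0), np.degrees(np.arctan2(*(F[1]-F[0]))))
# held roll: axis ends at height tcp+.0055
e=onz(w,[(319,192),(317,335)],.198+.0055+.0); print(e.round(4))
plan([(.57,-.053,.14,175.6,5)],-1)
```

```text
[[ 0.514  -0.0907]
 [ 0.5207 -0.005 ]
 [ 0.6202 -0.0046]
 [ 0.611  -0.0934]] [ 0.5665 -0.0484]
[0.086 0.099 0.089 0.097]
plate top outer [[ 0.498  -0.1915]
 [ 0.5185  0.0977]] [ 0.50825338 -0.04687158] 4.069758406515303
[[ 0.5628 -0.0554  0.2035]
 [ 0.64   -0.0504  0.2035]]
[{"slide": [0.04, 0.0, 0.08], "delta_rot": [0.0, 0.0, 0.38], "fingers": -1}, {"slide": [0.04, 0.0, 0.08], "delta_rot": [0.0, -0.01, 0.38], "fingers": -1}, {"slide": [0.04, 0.0, 0.08], "delta_rot": [-0.01, 0.0, 0.38], "fingers": -1}, {"slide": [0.04, 0.0, 0.07], "delta_rot": [0.0, -0.01, 0.39], "fingers": -1}, {"slide": [0.05, 0.0, 0.08], "delta_rot": [-0.01, 0.0, 0.38], "fingers": -1}]
end [ 0.5699 -0.0525  0.1395] [179.98  -0.   175.62]
```

{"fn": "play_rows", "kwargs": {"rows": [{"slide": [0.05,0.0,0.08],"delta_rot": [0.0,0.0,0.38],"fingers": -1},{"slide": [0.04,0.0,0.08],"delta_rot": [0.0,-0.01,0.38],"fingers": -1},{"slide": [0.04,0.01,0.08],"delta_rot": [-0.01,0.0,0.38],"fingers": -1},{"slide": [0.05,0.0,0.07],"delta_rot": [0.0,-0.01,0.39],"fingers": -1},{"slide": [0.05,0.0,0.08],"delta_rot": [-0.01,0.0,0.38],"fingers": -1},{"slide": [0,0,0.15],"delta_rot": [0,0,0],"fingers": -1},{"slide": [0,0,0.15],"delta_rot": [0,0,0],"fingers": -1},{"slide": [0,0,0],"delta_rot": [0,0,0],"fingers": -1}]}}

```text
time_s: 14.18
tcp_pos: [0.5643, -0.0545, 0.0933]
eef_rot: [-179.9, -0.2, 175.6]
contact_force: [-0.3, -0.6, -2.5]
gripper_width: 0.0254
gripper_force: 20.0
```

{"fn": "play_rows", "kwargs": {"rows": [{"slide": [-0.02,0.03,0.05],"delta_rot": [0,0,0],"fingers": -1},{"slide": [0,0,0.08],"delta_rot": [0,0,0],"fingers": -1},{"slide": [0,0,0.08],"delta_rot": [0,0,0],"fingers": -1},{"slide": [0,0,0.08],"delta_rot": [0,0,0],"fingers": -1},{"slide": [0,0,0.05],"delta_rot": [0,0,0],"fingers": -1},{"slide": [0,0,0.02],"delta_rot": [0,0,0],"fingers": -1},{"slide": [0,0,0],"delta_rot": [0,0,0],"fingers": -1}]}}

```text
time_s: 15.05
tcp_pos: [0.5693, -0.05, 0.041]
eef_rot: [-180.0, -0.0, 175.7]
contact_force: [0.4, 0.4, -3.0]
gripper_width: 0.0254
gripper_force: 20.0
```

{"fn": "play_rows", "kwargs": {"rows": [{"slide": [0,0,0.01],"delta_rot": [0,0,0],"fingers": -1},{"slide": [0,0,0.005],"delta_rot": [0,0,0],"fingers": -1},{"slide": [0,0,0],"delta_rot": [0,0,0],"fingers": -0.2},{"slide": [0,0,0],"delta_rot": [0,0,0],"fingers": -0.2},{"slide": [0,0,0],"delta_rot": [0,0,0],"fingers": -0.2}]}}

```text
time_s: 15.68
tcp_pos: [0.5695, -0.0499, 0.0391]
eef_rot: [-180.0, 0.0, 175.7]
contact_force: [-0.1, 0.1, -0.7]
gripper_width: 0.035
gripper_force: 0.0
```

{"fn": "play_rows", "kwargs": {"rows": [{"slide": [0,0,-0.1],"delta_rot": [0,0,0],"fingers": -0.2},{"slide": [0,0,-0.2],"delta_rot": [0,0,0],"fingers": -0.2},{"slide": [0,0,-0.3],"delta_rot": [0,0,0],"fingers": -0.2},{"slide": [-0.1,0,-0.3],"delta_rot": [0,0,0],"fingers": -0.2},{"slide": [-0.1,0,-0.2],"delta_rot": [0,0,0],"fingers": -0.2},{"slide": [0,0,0],"delta_rot": [0,0,0],"fingers": -0.2}]}}

```text
time_s: 16.42
tcp_pos: [0.6014, -0.0521, 0.2078]
eef_rot: [180.0, 0.4, 175.7]
contact_force: [-0.2, 0.6, -0.7]
gripper_width: 0.0354
gripper_force: 0.0
```

Run:
```python
from h import *
w=wrist(); s=r.get_state(); print(s["time_s"],s["tcp_pos"],s["eef_rot"])
cv2.imwrite("pics/w4.png",w["image"])
```

```text
16.475 [ 0.59986003 -0.05204948  0.20577242] [1.79969848e+02 1.73256109e-01 1.75669019e+02]
```

View pics/w4.png

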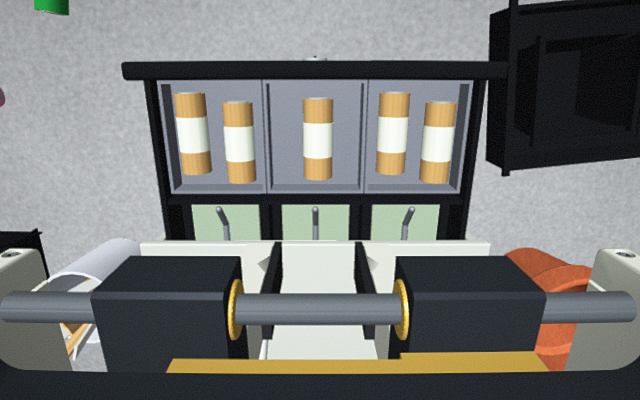

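The roll lies in the middle cup at (318,138), clear of the walls, and the drawer is still out. Next I'll go round in front of the drawer.

{"fn": "play_rows", "kwargs": {"rows": [{"slide": [0.26,0,0],"delta_rot": [0,0,0],"fingers": -1},{"slide": [0.26,0,0],"delta_rot": [0,0,0],"fingers": -1},{"slide": [0.26,0,0],"delta_rot": [0,0,0],"fingers": -1},{"slide": [0.25,0,0],"delta_rot": [0,0,0],"fingers": -1},{"slide": [0,0,0.26],"delta_rot": [0,0,0],"fingers": -1},{"slide": [0,0,0.26],"delta_rot": [0,0,0],"fingers": -1},{"slide": [0,0,0.26],"delta_rot": [0,0,0],"fingers": -1},{"slide": [0,0,0.25],"delta_rot": [0,0,0],"fingers": -1}]}}

```text
time_s: 17.48
tcp_pos: [0.444, -0.0408, 0.048]
eef_rot: [-180.0, -0.0, 175.7]
contact_force: [1.0, 0.5, -0.1]
gripper_width: 0.0002
gripper_force: 0.0
```

{"fn": "play_rows", "kwargs": {"rows": [{"slide": [-0.1,0,0],"delta_rot": [0,0,0],"fingers": -1},{"slide": [-0.1,0,0],"delta_rot": [0,0,0],"fingers": -1},{"slide": [-0.08,0,0],"delta_rot": [0,0,0],"fingers": -1},{"slide": [-0.06,0,0],"delta_rot": [0,0,0],"fingers": -1},{"slide": [-0.06,0,0],"delta_rot": [0,0,0],"fingers": -1},{"slide": [-0.08,0,0],"delta_rot": [0,0,0],"fingers": -1},{"slide": [-0.08,0,0],"delta_rot": [0,0,0],"fingers": -1}]}}

```text
time_s: 18.35
tcp_pos: [0.5295, -0.047, 0.0494]
eef_rot: [-180.0, -0.0, 175.7]
contact_force: [-1.7, -0.5, 0.4]
gripper_width: 0.0005
gripper_force: 1.1
```

{"fn": "play_rows", "kwargs": {"rows": [{"slide": [-0.08,0,0],"delta_rot": [0,0,0],"fingers": -1},{"slide": [-0.08,0,0],"delta_rot": [0,0,0],"fingers": -1},{"slide": [-0.08,0,0],"delta_rot": [0,0,0],"fingers": -1},{"slide": [-0.08,0,0],"delta_rot": [0,0,0],"fingers": -1},{"slide": [-0.08,0,0],"delta_rot": [0,0,0],"fingers": -1},{"slide": [-0.08,0,0],"delta_rot": [0,0,0],"fingers": -1},{"slide": [-0.06,0,0],"delta_rot": [0,0,0],"fingers": -1},{"slide": [-0.04,0,0],"delta_rot": [0,0,0],"fingers": -1}]}}

```text
time_s: 19.35
tcp_pos: [0.6159, -0.0534, 0.0492]
eef_rot: [-180.0, -0.0, 175.7]
contact_force: [-6.0, 1.9, 3.6]
gripper_width: 0.0002
gripper_force: 3.0
```

{"fn": "play_rows", "kwargs": {"rows": [{"slide": [-0.02,0,0],"delta_rot": [0,0,0],"fingers": -1},{"slide": [-0.02,0,0],"delta_rot": [0,0,0],"fingers": -1},{"slide": [-0.02,0,0],"delta_rot": [0,0,0],"fingers": -1}]}}

```text
time_s: 19.73
tcp_pos: [0.6238, -0.0541, 0.0491]
eef_rot: [-180.0, -0.1, 175.7]
contact_force: [-3.9, 1.9, 1.1]
gripper_width: 0.0006
gripper_force: 2.3
```

{"fn": "play_rows", "kwargs": {"rows": [{"slide": [-0.02,0,0],"delta_rot": [0,0,0],"fingers": -1},{"slide": [-0.02,0,0],"delta_rot": [0,0,0],"fingers": -1}]}}

```text
time_s: 19.98
tcp_pos: [0.6304, -0.0545, 0.0491]
eef_rot: [-180.0, -0.0, 175.7]
contact_force: [-4.2, 0.8, -0.0]
gripper_width: 0.0006
gripper_force: 1.8
```

{"fn": "play_rows", "kwargs": {"rows": [{"slide": [-0.01,0,0],"delta_rot": [0,0,0],"fingers": -1},{"slide": [-0.01,0,0],"delta_rot": [0,0,0],"fingers": -1}]}}

```text
time_s: 20.23
tcp_pos: [0.6337, -0.0548, 0.0493]
eef_rot: [-180.0, 0.0, 175.7]
contact_force: [-2.9, -0.0, 0.7]
gripper_width: 0.0004
gripper_force: 1.7
```

{"fn": "play_rows", "kwargs": {"rows": [{"slide": [-0.01,0,0],"delta_rot": [0,0,0],"fingers": -1},{"slide": [0,0,0],"delta_rot": [0,0,0],"fingers": -1}]}}

```text
time_s: 20.48
tcp_pos: [0.6352, -0.0549, 0.0493]
eef_rot: [-180.0, 0.0, 175.7]
contact_force: [-2.6, 0.9, -0.7]
gripper_width: 0.0002
gripper_force: 1.4
```

{"fn": "play_rows", "kwargs": {"rows": [{"slide": [-0.01,0,0],"delta_rot": [0,0,0],"fingers": -1},{"slide": [0,0,0],"delta_rot": [0,0,0],"fingers": -1}]}}

```text
time_s: 20.72
tcp_pos: [0.6366, -0.055, 0.0493]
eef_rot: [-180.0, 0.0, 175.7]
contact_force: [-3.0, 0.2, -0.6]
gripper_width: 0.0003
gripper_force: 1.4
```

{"fn": "play_rows", "kwargs": {"rows": [{"slide": [-0.01,0,0],"delta_rot": [0,0,0],"fingers": -1},{"slide": [0,0,0],"delta_rot": [0,0,0],"fingers": -1}]}}

```text
time_s: 20.98
tcp_pos: [0.6368, -0.055, 0.0493]
eef_rot: [-180.0, -0.1, 175.7]
contact_force: [-8.1, 1.8, 3.8]
gripper_width: 0.0003
gripper_force: 4.0
```

{"fn": "play_rows", "kwargs": {"rows": [{"slide": [-0.01,0,0],"delta_rot": [0,0,0],"fingers": -1},{"slide": [0,0,0],"delta_rot": [0,0,0],"fingers": -1}]}}

```text
time_s: 21.22
tcp_pos: [0.6369, -0.0551, 0.0493]
eef_rot: [-180.0, -0.3, 175.7]
contact_force: [-12.2, 4.3, 8.1]
gripper_width: 0.0003
gripper_force: 6.5
```

The force rose with no further travel, so the drawer is on its stop. I'll back off slowly, then rise and check.

{"fn": "play_rows", "kwargs": {"rows": [{"slide": [0.03,0,0],"delta_rot": [0,0,0],"fingers": -1},{"slide": [0.05,0,0],"delta_rot": [0,0,0],"fingers": -1},{"slide": [0.3,0,0],"delta_rot": [0,0,0],"fingers": -1},{"slide": [0.3,0,-0.2],"delta_rot": [0,0,0],"fingers": -1},{"slide": [0.3,0,-0.3],"delta_rot": [0,0,0],"fingers": -1},{"slide": [0,-0.4,-0.3],"delta_rot": [0,0,0],"fingers": -1},{"slide": [0,-0.4,-0.1],"delta_rot": [0,0,0],"fingers": -1},{"slide": [0,-0.4,0],"delta_rot": [0,0,0],"fingers": -1}]}}

```text
time_s: 22.22
tcp_pos: [0.4827, -0.2154, 0.1791]
eef_rot: [-179.9, 0.4, 175.8]
contact_force: [1.7, 0.2, -1.2]
gripper_width: 0.0003
gripper_force: 0.0
```

{"fn": "play_rows", "kwargs": {"rows": [{"slide": [0,-0.2,0],"delta_rot": [0,0,0],"fingers": -1},{"slide": [0,0,0],"delta_rot": [0,0,0],"fingers": -1},{"slide": [0,0,0],"delta_rot": [0,0,0],"fingers": -1},{"slide": [0,0,0],"delta_rot": [0,0,0],"fingers": -1}]}}

```text
time_s: 22.72
tcp_pos: [0.4791, -0.2429, 0.1763]
eef_rot: [-180.0, 0.1, 175.7]
contact_force: [-0.2, 0.1, -0.3]
gripper_width: 0.0003
gripper_force: 0.0
```

Run:
```python
from h import *
c=r.capture("top"); s=r.get_state(); print(s["time_s"],s["tcp_pos"],s["contact_force"])
cv2.imwrite("pics/t5.png",cv2.resize(c["image"][100:280,220:440],None,fx=3,fy=3))
```

```text
22.775 [ 0.47907506 -0.24285138  0.17634037] [-0.07385755  0.08899839  0.81386712]
```

View pics/t5.png

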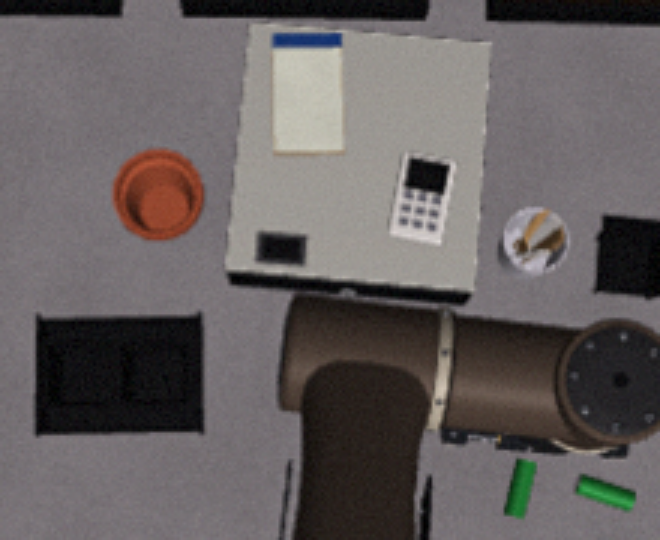

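The drawer is shut: its front strip at (230–470, 270–300) matches the shut view from before. The tray stands clear at (38–202, 316–435), nothing else has moved and the robot is free of everything.

```bash
python3 -c "
from plant import r
print(r.close_job())"
```

```text
the job is handed in; nothing more can be done
None
```

The job is handed in (no verdict was returned): the tray is about 268 mm left of the till's middle, the roll was set down in the middle, empty cup, the drawer was pushed to its stop and stayed shut, and the robot is clear, at about 23 s of the 62 s allowed.

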